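# Slacken the left-hand wheel knob of a skate sharpener

### The arm

A 6-joint arm with a two-finger parallel gripper is mounted at the origin on the work surface. World frame = base frame: x ahead of the robot, y to its left, z up, the work surface at z = 0. Lengths are in m, angles in rad, forces in N, time in s.
With the tool pointing down it reaches from about 0.35 to 0.85 m from the base axis. Payload 8.1 kg.
Tool frame: the origin (TCP) lies at the centre of the arm's flange, where the gripper is bolted on; the fingertips stand 186 mm ahead of it and the grasp point (between the pads) lies 167 mm ahead of it; z points along the fingers, y is the line along which they close (so a half turn about z gives the same grasp; the last joint's range is limited). The gripper opens to 93 mm and grips with 3 to 60 N. Pads are 15 mm wide; open, the fingers measure 128 mm over their backs; the gripper's body (75 mm by 188 mm) begins 65 mm behind the grasp point.
Start: joints at [-1.426, 0.13, 1.488, -0, 1.523, -0.085], TCP at [0.137, -0.584, 0.405] pointing down, gripper open.
Joint ranges: [-2.96, 2.96], [-0.89, 2.26], [0.02, 2.5], [-1.34, 4.48], [0, 2.73], [-2.66, 2.66]. Speed limits (rad/s): [2.39, 2.39, 2.79, 3.14, 3.14, 3.14].

### API

Orientations are given as a rotation vector (axis times angle).
In Python, from plant import robot gives the robot as it stands.
- The arm moves only by the tool apply_moves, never from a script. Its argument "series" is a list of rows, each a list of 2 entries, a list of its own where there are three numbers: the shift along the tool's x, y, z in mm, then the turn, a rotation vector about the tool's x, y, z in rad. A call has 1 to 12 rows; each row shifts and turns the commanded pose from where the row before left it, along the tool's axes as they then stand; what a row does not reach is not made up. A row lasts 1/12 s, in which the tool goes at most 41.7 mm and 7.16 degrees, less where a joint would pass 70% of its speed; a pose out of reach is approached as far as the arm can. A call is refused whole if a number of a shift passes 41.7 or a number of a turn 0.125, either way. A call with a gripper value outside its range is refused whole. "claw" is the opening, from 0 (shut) to 1 (fully open), set as the call begins (left out, the last holds). The fingers move at their own pace and stop on an object; "newtons" is the grip in N (left out, the last holds). Time passes only in rows, so rows that do not move let the fingers close. It gives the time, the measured TCP pose, the force, the opening and the grip force at its end, in the units of the state.
- robot.read_state(): the state, without advancing time (a new reading comes with each control period).
- robot.read_camera(name): name is "side" or "top"; returns (picture, depth): 384x512x3 uint8, blue, green, red; 384x512 float32, m along the optical axis (not along the pixel's ray), 0 where there is no reading.
- robot.calibration(name): a dict with "fx", "fy", "cx", "cy" (pixels), "extrinsics" (4x4, takes a point from world to camera coordinates). Camera axes: x right, y down, z forward; pixel columns grow to the right and rows downward; lengths in m; the calibration is good to about 2 mm. A picture is of the moment at which its call begins. calibration takes no time and is no camera call.
- robot.close_job(): hands the job in; it is judged then, once.
The state is a dict: "t": time; "q": joint angles; "dq": joint speeds; "joint_torque": joint torques, N m; "tool_pos": TCP position; "orientation": TCP orientation; "force": force on the tool from outside, world axes, zero at the start; "wrist_torque": the same for the moment, N m; "opening": finger opening in m; "gripper_force": force on a finger pad.
Only numpy, scipy, OpenCV 4.12 (cv2) and the standard library are available. Lean on these libraries where they do the work, as an engineer would, in place of code of your own. Each camera call takes 0.05 s, during which the arm holds its last target. There are 200 camera calls.

### The job

One of the two blue skate sharpeners needs its wheel changed: the one with the orange wheel knob, which has a left-hand thread. Loosen that orange knob by turning it clockwise, seen from above, until its white pointer line is at the green mark on the steel flange, never turning it the tightening way past the red mark, then let go of it. Leave the other sharpener's black knob as it is.

Things in the scene. Friction and masses are not known exactly. Their poses are not given: they have to be found in the camera images.
- orange_knob (a joint): Angle of the orange wheel knob, rad; grows clockwise seen from above, which loosens it (left-hand thread). 0: pointer at the red mark (tight); 1.571: at the green mark (loose), a quarter turn clockwise of the red. Starts between 0.1 and 0.4, stays where it is left, takes about 0.12 N m to turn, does not rise; stops at -0.35 and 2.4.
- orange_knob_grip (a point): Mid-height of the orange knob's grip bar, on its vertical turning axis, 132 mm above the table. Bar 48 x 14 mm, from 23 mm below to 11 mm above this point, on a disc 46 mm across. The frame turns with it: z up, x along the bar to the white-pointer end, y across the 14 mm. 30 mm and more below: steel flange with the marks (90 mm across), white wheel (112 mm), half-round guard. Blue housing 220 x 170 mm, fixed.
- black_knob_pointer (a point): Tip of the white pointer line on top of the black knob of the other sharpener, 22 mm from that knob's axis and about 143 mm above the table; x points outward along its bar. The two sharpeners are alike except that this one has a black knob and a reddish wheel. To be left alone.

How it is judged:
At the end, for the whole second after the job is handed in: The orange knob rests with its pointer at the green mark: its angle is between 1.31 and 1.83 rad (15 degrees either side) and it no longer turns. The black knob's pointer is within 7 mm of where it started (value of joint orange_knob between 1.31 and 1.83 rad and velocity of joint orange_knob between -0.05 and 0.05 rad/s and distance of black_knob_pointer from where it was at the start of the episode below 0.007 m); the robot touches nothing.
It fails at once if the orange knob is turned the tightening way, more than 10 degrees anticlockwise past the red mark (value of joint orange_knob below -0.175 rad).
It fails at once if the black knob is turned: its pointer moves more than 7 mm (distance of black_knob_pointer from where it was at the start of the episode above 0.007 m).
It also fails if it takes over 29 s, if anything falls off the work surface, if the arm or the gripper's body presses on something with over 40 N, if the wrist force passes 120 N, or if a joint passes its speed limit or range.

## Working session

There is one attempt and no reset: what is moved stays moved. The work goes in short steps, Python scripts to look and compute and a tool call to move; the robot and the scene stay as the last step left them, time stands still between calls to the robot, and variables do not carry over. Pictures are saved under pics/ and viewed, at most 10 in all, crops included, and the job is handed in when it is done.

Besides the shell and the picture viewer there is one more tool, called after "Request:" by a JSON object that holds its "api" and its "payload", one argument or row to a line. apply_moves: Moves the arm, as the interface text tells. Its arguments: {"type":"object","properties":{"series":{"type":"array"},"claw":{"type":"number"},"newtons":{"type":"number"}},"required":["series"]}

```bash
mkdir -p pics
python3 - <<'E'
from plant import robot
import cv2,numpy as np
s=robot.read_state();print(s)
for n in("top","side"):
    p,d=robot.read_camera(n);cv2.imwrite(f"pics/{n}0.png",p);np.save(f"{n}0.npy",d);print(n,robot.calibration(n))
E
```

```text
{'t': 0.0, 'q': array([-1.42637823e+00,  1.31139851e-01,  1.48927556e+00, -3.96340962e-06,
        1.52299140e+00, -8.53978656e-02]), 'dq': array([ 0.0015405 ,  0.00104384, -0.00290636,  0.00061348, -0.00136987,
       -0.0012464 ]), 'joint_torque': array([ 4.49312269e-03, -5.59839857e+01, -4.91760099e+01,  7.70192407e-02,
        3.50108917e-02, -1.46101838e-04]), 'tool_pos': array([ 0.13666816, -0.5839922 ,  0.40370192]), 'orientation': array([-3.11907359e+00, -3.59992585e-01,  9.02453797e-05]), 'force': array([-0.060845  , -0.0996176 ,  0.30868808]), 'wrist_torque': array([-0.01055064,  0.03875294, -0.06477569]), 'gripper_force': 0.0, 'opening': 0.0933587774738204}
top {'fx': 392.551207094636, 'fy': 392.551207094636, 'cx': 252.43661874206728, 'cy': 184.20988566143214, 'extrinsics': array([[ 0.02305591, -0.99877356,  0.04381549, -0.0326346 ],
       [-0.98637229, -0.02986747, -0.16179507,  0.56878046],
       [ 0.16290529, -0.03948806, -0.98585119,  0.8932408 ],
       [ 0.        ,  0.        ,  0.        ,  1.        ]])}
side {'fx': 397.63468725541486, 'fy': 397.63468725541486, 'cx': 255.88983006711223, 'cy': 199.10586056509965, 'extrinsics': array([[-0.99709708, -0.07366251,  0.01926762,  0.55244573],
       [-0.06801342,  0.74792001, -0.66029526,  0.13387273],
       [ 0.03422837, -0.65968893, -0.7507589 ,  0.95505101],
       [ 0.        ,  0.        ,  0.        ,  1.        ]])}
```

View pics/top0.png

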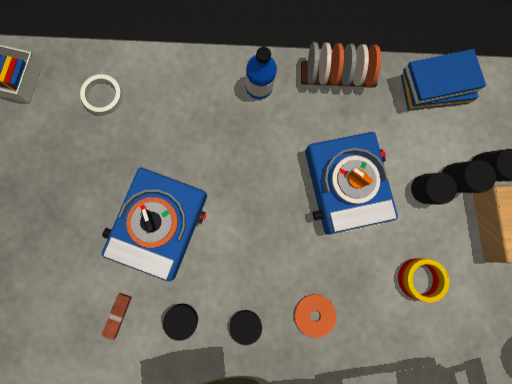

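View pics/side0.png

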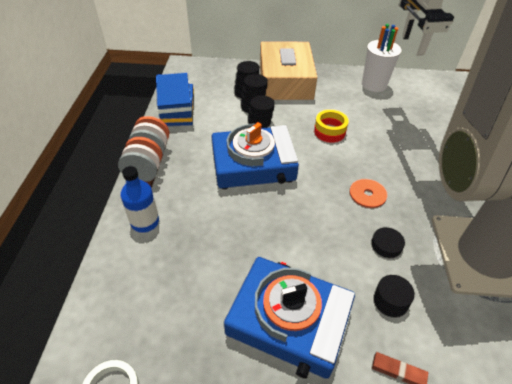

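The top view shows the orange-knob sharpener at about (357,179), with red near (343,172) and green near (364,165). The black one is at (150,221). Next I'll zoom in and measure.

```bash
cat > h.py <<'E'
from plant import robot
import cv2,numpy as np
def ray(n,px,z):
    c=robot.calibration(n);E=c["extrinsics"];R=E[:3,:3];o=-R.T@E[:3,3]
    px=np.atleast_2d(px);d=np.c_[(px[:,0]-c["cx"])/c["fx"],(px[:,1]-c["cy"])/c["fy"],np.ones(len(px))]@R
    return o+d*((z-o[2])/d[:,2])[:,None]
def mask(img,kind,box):
    h=cv2.cvtColor(img,cv2.COLOR_BGR2HSV).astype(int);H,S,V=h[...,0],h[...,1],h[...,2]
    m={"orange":(H>7)&(H<20)&(S>140)&(V>80),"green":(H>45)&(H<85)&(S>100),"red":((H<5)|(H>172))&(S>150)&(V>80)}[kind]
    o=np.zeros_like(m);x0,y0,x1,y1=box;o[y0:y1,x0:x1]=m[y0:y1,x0:x1];return o
E
python3 - <<'E'
from h import *
for n,box in(("top",(328,150,378,208)),("side",(225,115,280,165))):
    im=cv2.imread(f"pics/{n}0.png");d=np.load(f"{n}0.npy")
    for k,z in(("orange",.143),("green",.102),("red",.102)):
        ys,xs=np.nonzero(mask(im,k,box));p=np.c_[xs,ys]
        if len(p)==0: print(n,k,0);continue
        w=ray(n,p,z)
        r=cv2.minAreaRect(w[:,:2].astype(np.float32)*1000)
        print(n,k,len(p),p.mean(0),w.mean(0),"depth",np.median(d[ys,xs]),r)
    x0,y0,x1,y1=box
    cv2.imwrite(f"pics/{n}0c.png",cv2.resize(im[y0-5:y1+5,x0-5:x1+5],None,fx=8,fy=8,interpolation=cv2.INTER_CUBIC)[:600,:800])
a=cv2.imread("pics/top0c.png");b=cv2.imread("pics/side0c.png")
h=max(a.shape[0],b.shape[0]);f=lambda i:cv2.copyMakeBorder(i,0,h-i.shape[0],0,0,0)
cv2.imwrite("pics/c0.png",cv2.resize(np.hstack([f(a),f(b)]),(800,int(800*h/(a.shape[1]+b.shape[1])))))
E
```

```text
top orange 293 [358.75426621 179.18771331] [ 0.57171031 -0.24508287  0.143     ] depth 0.8796126 ((574.8297729492188, -246.093017578125), (39.64223861694336, 49.60404586791992), 25.168655395507812)
top green 29 [363.13793103 164.82758621] [ 0.61327073 -0.26906739  0.102     ] depth 0.9039919 ((613.34423828125, -268.96978759765625), (10.213934898376465, 13.957117080688477), 64.4756088256836)
top red 27 [342.88888889 171.44444444] [ 0.59624802 -0.22174065  0.102     ] depth 0.89847267 ((596.3365478515625, -221.5571746826172), (14.294036865234375, 8.490845680236816), 64.5295639038086)
side orange 208 [255.49519231 133.98076923] [ 0.57425215 -0.22298323  0.143     ] depth 1.048044 ((579.6958618164062, -229.26364135742188), (38.04615020751953, 84.76667785644531), 3.7387208938598633)
side green 10 [241.9 134.7] [ 0.61360141 -0.2659351   0.102     ] depth 1.0796337 ((613.6459350585938, -266.2240905761719), (7.453925132751465, 11.53300952911377), 68.23895263671875)
side red 13 [246.84615385 146.61538462] [ 0.59598892 -0.21889143  0.102     ] depth 1.0486397 ((595.9589233398438, -218.75404357910156), (14.279253959655762, 6.553181171417236), 61.73512649536133)
```

View pics/c0.png

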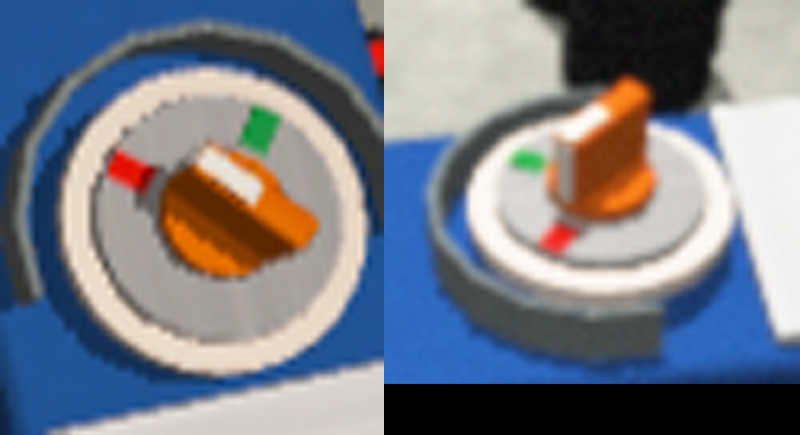

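The crop confirms the knob: the white pointer is about 15° clockwise of red. Next I'll check the height of obstacles along the path and compute the relative move.

```bash
cat >> h.py <<'E'
from scipy.spatial.transform import Rotation as Ro
def go(P,yang,wp=None):
    s=robot.read_state();R=Ro.from_rotvec(s["orientation"]);t=np.radians(yang)
    y=np.array([np.cos(t),np.sin(t),0]);z=np.array([0,0,-1.]);T=Ro.from_matrix(np.c_[np.cross(y,z),y,z])
    dp=R.inv().apply(np.array(P)-s["tool_pos"])*1000;dr=(R.inv()*T).as_rotvec()
    print("t",s["t"],"pos",s["tool_pos"].round(4),"yang",np.degrees(np.arctan2(*R.as_matrix()[[1,0],1])).round(1),"shift mm (tool)",dp.round(1),"turn",dr.round(3),"F",s["force"].round(1),"M",s["wrist_torque"].round(2),"open",s["opening"])
E
python3 - <<'E'
from h import *
R_=np.array([.596,-.2203]);G=np.array([.6134,-.2675]);h=(R_-G)/2;c=(R_+G)/2-np.array([h[1],-h[0]])
print("centre",c,"red ang",np.degrees(np.arctan2(*(R_-c)[::-1])),"green",np.degrees(np.arctan2(*(G-c)[::-1])))
im=cv2.imread("pics/top0.png");hh=cv2.cvtColor(im,cv2.COLOR_BGR2HSV)
w=ray("top",[[355,169.2],[362.8,175.5],[354.3,169.2],[371.7,181.7]],.143);print(w,np.degrees(np.arctan2(*(w[0]-w[1])[[1,0]])),np.degrees(np.arctan2(*(w[2]-w[3])[[1,0]])))
a=np.array([.137,-.584]);u=(c-a);L=np.linalg.norm(u);u/=L
for n in("top","side"):
    d=np.load(n+"0.npy");k=robot.calibration(n);E=k["extrinsics"];ys,xs=np.nonzero(d>0);z=d[ys,xs]
    P=(np.c_[(xs-k["cx"])/k["fx"]*z,(ys-k["cy"])/k["fy"]*z,z]-E[:3,3])@E[:3,:3]
    q=P[:,:2]-a;s=q@u;l=abs(q@[-u[1],u[0]])
    for lo in np.arange(-.1,L+.15,.1):
        m=(s>lo)&(s<lo+.1)&(l<.15);print(n,round(lo,2),m.sum(),P[m,2].max() if m.any() else None)
go([c[0],c[1],.40],-39)
E
```

```text
centre [ 0.5811 -0.2526] red ang 65.23610933864434 green -24.763890661355664
[[ 0.59363941 -0.23723461  0.143     ]
 [ 0.58015284 -0.25419215  0.143     ]
 [ 0.59358981 -0.23568529  0.143     ]
 [ 0.5670098  -0.27352615  0.143     ]] 51.5042708471305 54.91519539656727
top -0.1 686 0.0046360864498083965
top 0.0 4161 0.005974792863889691
top 0.1 5115 0.006610295748476488
top 0.2 4844 0.05530518845500568
top 0.3 5058 0.07791397946522342
top 0.4 4796 0.0972134649044164
top 0.5 4795 0.14754084763027436
top 0.6 4338 0.0999443916812391
top 0.7 4515 0.1087670132536257
side -0.1 2768 0.3566624341466377
side 0.0 3227 0.36725696350593695
side 0.1 1603 0.0027500823795859925
side 0.2 1858 0.05114677729100534
side 0.3 2225 0.07402627145909144
side 0.4 1724 0.08144330822341342
side 0.5 3013 0.14374376671844957
side 0.6 3644 0.09804479983152711
side 0.7 3321 0.10398784648257231
t 0.1 pos [ 0.1367 -0.584   0.4038] yang -76.8 shift mm (tool) [ 508.2 -221.5    4.2] turn [-0.002 -0.001 -0.66 ] F [ 0.5 -0.4  0.6] M [ 0.02 -0.03  0.02] open 0.09293793072736943
```

Request:
{"api": "apply_moves", "payload": {
  "series": [
    [[20,-9,0],[0,0,0]],
    [[32,-14,0],[0,0,0]],
    [[35,-15,0],[0,0,0]],
    [[35,-15,0],[0,0,0]],
    [[35,-15,0],[0,0,0]],
    [[35,-15,0],[0,0,0]],
    [[35,-15,0],[0,0,0]],
    [[35,-15,0],[0,0,0]],
    [[35,-15,0],[0,0,0]],
    [[35,-15,0],[0,0,0]],
    [[30,-13,0],[0,0,0]],
    [[20,-9,0],[0,0,0]]
  ],
  "claw": 1
}}

```text
t: 1.1
tool_pos: [0.4731, -0.3342, 0.4042]
orientation: [-3.119, -0.363, -0.0]
force: [0.0, -0.8, -0.4]
opening: 0.093
gripper_force: 0.0
```

Request:
{"api": "apply_moves", "payload": {
  "series": [
    [[0,0,0],[0,0,-0.11]],
    [[0,0,0],[0,0,-0.11]],
    [[0,0,0],[0,0,-0.11]],
    [[0,0,0],[0,0,-0.11]],
    [[0,0,0],[0,0,-0.11]],
    [[0,0,0],[0,0,-0.11]],
    [[0,0,0],[0,0,0]],
    [[0,0,0],[0,0,0]]
  ]
}}

```text
t: 1.77
tool_pos: [0.471, -0.3365, 0.4043]
orientation: [-2.837, -1.347, 0.001]
force: [-0.6, 0.3, 0.2]
opening: 0.093
gripper_force: 0.0
```

Run:
```python
from h import *
go([.581,-.2528,.40],-37)
```

```text
t 1.7667 pos [ 0.471  -0.3365  0.4043] yang -39.2 shift mm (tool) [134.4  32.3   4.3] turn [-0.001 -0.    -0.039] F [-0.6  0.3  0.2] M [-0.06 -0.02 -0.01] open 0.0929911035025107
```

Request:
{"api": "apply_moves", "payload": {
  "series": [
    [[27,6,0],[0,0,-0.02]],
    [[27,7,0],[0,0,-0.02]],
    [[27,6,0],[0,0,0]],
    [[27,7,0],[0,0,0]],
    [[26,6,0],[0,0,0]],
    [[0,0,20],[0,0,0]],
    [[0,0,20],[0,0,0]],
    [[0,0,0],[0,0,0]],
    [[0,0,0],[0,0,0]]
  ]
}}

```text
t: 2.52
tool_pos: [0.5774, -0.2493, 0.3631]
orientation: [-2.807, -1.404, 0.003]
force: [0.5, -0.6, 1.0]
opening: 0.0933
gripper_force: 0.0
```

Run:
```python
from h import *
go([.581,-.2528,.301],-37)
for n,(x,y) in(("top",(300,120)),("side",(200,60))):
    p,d=robot.read_camera(n);cv2.imwrite(f"pics/{n}1c.png",cv2.resize(p[y:y+110,x:x+120],None,fx=3.3,fy=3.3))
cv2.imwrite("pics/c1.png",np.hstack([cv2.imread(f"pics/{n}1c.png") for n in("top","side")]))
```

```text
t 2.5167 pos [ 0.5774 -0.2493  0.3631] yang -36.9 shift mm (tool) [-0.6  5.2 62.1] turn [-0.004  0.001  0.002] F [ 0.5 -0.6  1. ] M [-0.08 -0.04 -0.02] open 0.09325060959840764
```

View pics/c1.png

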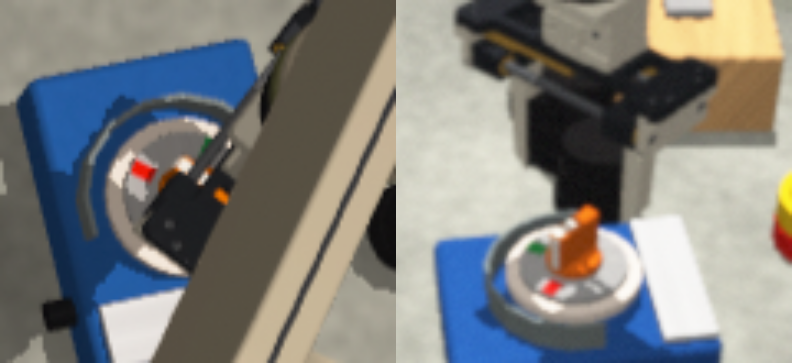

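The gripper is above the knob, with its fingers on either side of the bar (side crop at about (578,240)). I'll shift 5 mm and go down.

Request:
{"api": "apply_moves", "payload": {
  "series": [
    [[-0.5,5,0],[0,0,0]],
    [[0,0,10],[0,0,0]],
    [[0,0,15],[0,0,0]],
    [[0,0,15],[0,0,0]],
    [[0,0,12],[0,0,0]],
    [[0,0,8],[0,0,0]],
    [[0,0,0],[0,0,0]],
    [[0,0,0],[0,0,0]]
  ]
}}

```text
t: 3.28
tool_pos: [0.5815, -0.253, 0.3044]
orientation: [-2.808, -1.408, 0.001]
force: [-0.0, 0.1, 0.0]
opening: 0.0931
gripper_force: 0.0
```

Run:
```python
from h import *
go([.581,-.2528,.301],-37)
```

```text
t 3.2833 pos [ 0.5815 -0.253   0.3044] yang -36.7 shift mm (tool) [-0.1 -0.5  3.4] turn [-0.001  0.     0.005] F [-0.   0.1  0. ] M [ 0.03 -0.08  0.03] open 0.09310258515814038
```

Request:
{"api": "apply_moves", "payload": {
  "series": [
    [[0,0,2],[0,0,0]],
    [[0,0,0],[0,0,0]],
    [[0,0,0],[0,0,0]],
    [[0,0,0],[0,0,0]],
    [[0,0,0],[0,0,0]],
    [[0,0,0],[0,0,0]],
    [[0,0,0],[0,0,0]],
    [[0,0,0],[0,0,0]],
    [[0,0,0],[0,0,0]],
    [[0,0,0],[0,0,0]],
    [[0,0,0],[0,0,0]],
    [[0,0,0],[0,0,0]]
  ],
  "claw": 0,
  "newtons": 20
}}

```text
t: 4.28
tool_pos: [0.5816, -0.253, 0.3027]
orientation: [-2.808, -1.408, 0.0]
force: [0.3, -0.0, 0.6]
opening: 0.0175
gripper_force: 0.0
```

Run:
```python
from h import *
go([.581,-.2528,.3025],-115)
```

```text
t 4.2833 pos [ 0.5816 -0.253   0.3027] yang -36.7 shift mm (tool) [-0.2 -0.6  0.2] turn [-0.     0.     1.366] F [ 0.3 -0.   0.6] M [-0.02 -0.01 -0.  ] open 0.01749426350584279
```

Still closing; wait.

Request:
{"api": "apply_moves", "payload": {
  "series": [
    [[0,0,0],[0,0,0]],
    [[0,0,0],[0,0,0]],
    [[0,0,0],[0,0,0]],
    [[0,0,0],[0,0,0]],
    [[0,0,0],[0,0,0]]
  ]
}}

```text
t: 4.7
tool_pos: [0.5819, -0.2532, 0.3028]
orientation: [2.807, 1.408, 0.001]
force: [4.8, -1.9, -2.4]
opening: 0.0137
gripper_force: 19.9
```

Run:
```python
from h import *
go([.581,-.2528,.3025],-115)
```

```text
t 4.7 pos [ 0.5819 -0.2532  0.3028] yang -36.7 shift mm (tool) [-0.2 -1.   0.3] turn [ 1.000e-03 -1.000e-03  1.366e+00] F [ 4.8 -1.9 -2.4] M [-0.52 -0.84  0.13] open 0.01373563743332068
```

Request:
{"api": "apply_moves", "payload": {
  "series": [
    [[0,-0.5,0],[0,0,0.05]],
    [[0,0,0],[0,0,0.1]],
    [[0,0,0],[0,0,0.1]],
    [[0,0,0],[0,0,0.1]],
    [[0,0,0],[0,0,0.1]],
    [[0,0,0],[0,0,0.1]],
    [[0,0,0],[0,0,0.1]],
    [[0,0,0],[0,0,0.1]],
    [[0,0,0],[0,0,0.1]],
    [[0,0,0],[0,0,0.1]],
    [[0,0,0],[0,0,0]],
    [[0,0,0],[0,0,0]]
  ]
}}

```text
t: 5.7
tool_pos: [0.5819, -0.2537, 0.3028]
orientation: [3.139, -0.034, 0.005]
force: [8.1, -7.3, -6.7]
opening: 0.0142
gripper_force: 20.0
```

Run:
```python
from h import *
go([.581,-.2528,.3025],-115)
```

```text
t 5.7 pos [ 0.5819 -0.2537  0.3028] yang -91.2 shift mm (tool) [-0.9 -0.8  0.3] turn [ 0.002 -0.003  0.415] F [ 8.1 -7.3 -6.7] M [-1.21 -1.54 -0.07] open 0.014187260924578466
```

Request:
{"api": "apply_moves", "payload": {
  "series": [
    [[0.5,0.5,0],[0,0,0.1]],
    [[0,0,0],[0,0,0.1]],
    [[0,0,0],[0,0,0.1]],
    [[0,0,0],[0,0,0.1]],
    [[0,0,0],[0,0,0.02]],
    [[0,0,0],[0,0,0]],
    [[0,0,0],[0,0,0]],
    [[0,0,0],[0,0,0]]
  ]
}}

```text
t: 6.37
tool_pos: [0.582, -0.2541, 0.3028]
orientation: [3.064, -0.687, 0.003]
force: [4.6, -6.8, -5.3]
opening: 0.0138
gripper_force: 20.0
```

Run:
```python
from h import *
go([.581,-.2528,.3025],-115)
x,y=225,105
p,d=robot.read_camera("side");cv2.imwrite("pics/c2.png",cv2.resize(p[y:y+70,x:x+70],None,fx=8,fy=8,interpolation=cv2.INTER_CUBIC))
```

```text
t 6.3667 pos [ 0.582  -0.2541  0.3028] yang -115.3 shift mm (tool) [-1.5 -0.7  0.3] turn [ 0.001 -0.003 -0.004] F [ 4.6 -6.8 -5.3] M [-1.02 -1.03 -0.14] open 0.01375397822905709
```

View pics/c2.png

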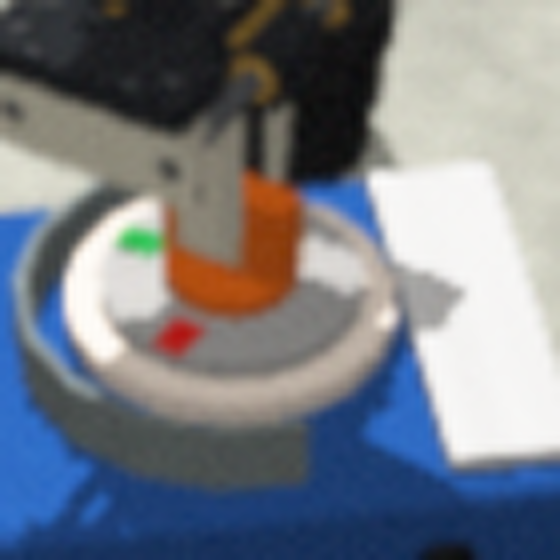

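The bar now points at green (140,242). I'll release and back up.

Request:
{"api": "apply_moves", "payload": {
  "series": [
    [[0,0,0],[0,0,0]],
    [[0,0,0],[0,0,0]],
    [[0,0,0],[0,0,0]],
    [[0,0,0],[0,0,0]],
    [[0,0,0],[0,0,0]],
    [[0,0,0],[0,0,0]],
    [[0,0,0],[0,0,0]],
    [[0,0,0],[0,0,0]],
    [[0,0,0],[0,0,0]],
    [[0,0,0],[0,0,0]],
    [[0,0,0],[0,0,0]],
    [[0,0,0],[0,0,0]]
  ],
  "claw": 1
}}

```text
t: 7.42
tool_pos: [0.5817, -0.2532, 0.3027]
orientation: [-3.066, 0.686, 0.0]
force: [1.0, 1.0, 0.3]
opening: 0.0892
gripper_force: 0.0
```

Request:
{"api": "apply_moves", "payload": {
  "series": [
    [[0,0,-10],[0,0,0]],
    [[0,0,-20],[0,0,0]],
    [[0,0,-25],[0,0,0]],
    [[0,0,-25],[0,0,0]],
    [[0,0,-20],[0,0,0]],
    [[-25,0,0],[0,0,0]],
    [[-35,0,0],[0,0,0]],
    [[-35,0,0],[0,0,0]],
    [[-30,0,0],[0,0,0]],
    [[-20,0,0],[0,0,0]],
    [[0,0,0],[0,0,0]],
    [[0,0,0],[0,0,0]]
  ]
}}

```text
t: 8.42
tool_pos: [0.4501, -0.1911, 0.404]
orientation: [3.065, -0.686, 0.003]
force: [0.2, -0.1, 0.4]
opening: 0.0933
gripper_force: 0.0
```

Run:
```python
from h import *
go([.581,-.2528,.3025],-115)
for n,(x,y) in(("top",(325,147)),("side",(225,105))):
    p,d=robot.read_camera(n);cv2.imwrite(f"pics/{n}3c.png",cv2.resize(p[y:y+66,x:x+66],None,fx=6,fy=6,interpolation=cv2.INTER_CUBIC))
cv2.imwrite("pics/c3.png",np.hstack([cv2.imread(f"pics/{n}3c.png") for n in("top","side")]))
```

```text
t 8.4167 pos [ 0.4501 -0.1911  0.404 ] yang -115.2 shift mm (tool) [144.5  -0.  101.8] turn [ 0.    -0.002 -0.004] F [ 0.2 -0.1  0.4] M [ 0.02 -0.07  0.04] open 0.09325883925125544
```

View pics/c3.png

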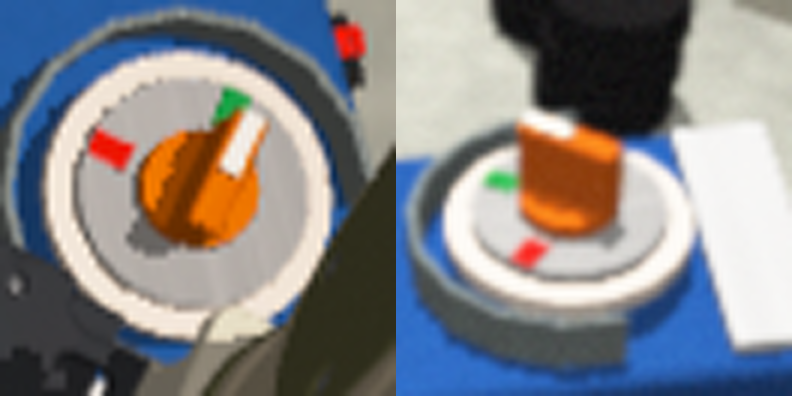

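The pointer runs from (228,175) to (255,115), about -24° in world, and green is at -24.8°. The gripper is clear, so I'm handing in.

```bash
python3 -c "
from plant import robot
print(robot.close_job())"
```

```text
the job is handed in; nothing more can be done
None
```

I turned the orange knob clockwise until its pointer was at the green mark (within about 1° in the last picture), released it and handed the job in at about 8.5 s; the arm never went near the black knob.

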